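# Restock a rack bay: tall stock to the back under the wire deck, short in front

## Task

Restock the rack bay with the tall stock first: tip the square tin up so that it stands on its base, cap up, and set it and the tall bottle gently at the back under the wire deck, one in each lane, each square and fully home against the rear rail. Only then stand the short jar in front of the tin, in the same lane. Keep the bottle upright all the way, don't ram or drop anything in the bay, and leave the other things on the bench where they are.

Things in the scene. Friction and masses are not known exactly. Their poses are not given: they have to be found in the camera images.
- bay: fixed grey pan 190 (x) by 250 mm (y) of a storage rack. Origin: centre of its underside; x to its rear, away from the robot, z up. Floor top z = 12. Front lip at x = -93, 10 high above the floor; side walls' inner faces y = +-121, 25 high; a rib 4 thick, 15 high, at y = 0 parts it into a left (y > 0) and a right lane. A steel rail crosses the rear, wires lie over the rear half (mm).
- bay_rail (a point): middle of the rear rail's front face, at floor level: bay x = 78, y = 0, z = 12 mm. The face is flat, faces the robot (-x), spans both lanes and stands 35 mm above the floor.
- bay_deck (a point): middle of the front wire of the deck overhead: bay x = 29, y = 0, z = 255 mm. Wires 8 mm thick run from bay y = -140 to 140 and lie at x = 29 to 113; side brackets at y = +-140 reach down to z = 242. The back places cannot be reached straight down; a hand leaning back towards the robot 30 to 50 degrees passes. Posts 22 mm square, 270 high, at x = 105, y = +-140.
- tin: closed plain steel tin, square 48 x 48 mm, 115 mm long, with a round black cap (26 mm across, 12 mm high) on the middle of its top end; 0.18 to 0.35 kg, centred. At the start it lies flat on a side on the bench. Origin: centre of its base (the end without cap); z runs along it out through the cap, x and y square to its sides. Home: origin at bay x = 54, z = 12 mm.
- bottle: tall round plain metal bottle, standing: body 54 mm across and straight up to 100 mm, then a shoulder and a black cap 25 mm across, 140 mm high in all; 0.21 to 0.42 kg. Origin: centre of its underside; z up through the cap. When home its origin is at bay x = 51 mm.
- jar: short round plain metal jar, standing: 55 mm across up to 48 mm, then a lid 57 mm across, 60 mm high in all; 0.14 to 0.28 kg. Origin: centre of its underside; z up. In front of a tall thing there is room for it at about bay x = -40 mm.
- collar: plain steel shaft collar lying flat, 34 mm across, 16 mm high; bystander, loose, to be left alone; origin at its underside
- nut: big steel hexagon nut lying flat, 34 mm across corners, 14 mm high; bystander, loose, to be left alone; origin at its underside
- wrench: wrench lying flat; bystander, loose, to be left alone; origin at its underside
- driver: screwdriver lying flat; bystander, loose, to be left alone; origin at its underside
- carton: closed cardboard carton 100 x 80 x 60 mm; bystander, loose, to be left alone; origin at its underside
- scoop_bin: small empty open plastic bin 120 x 90 x 50 mm; bystander, loose, to be left alone; origin at its underside
- tape: empty cardboard tape core lying flat, 90 mm across, 25 mm high; bystander, loose, to be left alone; origin at its underside
Mind the look-alikes: they are no part of the job. Several things have the shape of the jar; the one meant has the colours described above.

How it is judged:
By the outcome, as a careful person would: the job done as asked, in the order asked, and still so for the second after the job is handed in, with the robot touching nothing.
It also fails if it takes over 72 s, if anything falls off the work surface, if the arm or the gripper's body presses on something with over 40 N, if the wrist force passes 120 N, or if a joint passes its speed limit or range.

## Robot

A 6-joint arm with a two-finger parallel gripper is mounted at the origin on the work surface. World frame = base frame: x ahead of the robot, y to its left, z up, the work surface at z = 0. Lengths are in m, angles in rad, forces in N, time in s.
With the tool pointing down it reaches from about 0.325 to 0.9 m from the base axis. Payload 6.1 kg.
Tool frame: the origin (TCP) lies midway between the tips of the shut fingers; the grasp point (between the pads) lies 19 mm behind it; x points along the fingers, y is the direction in which the jaws open and shut, and the axes are right-handed (so a half turn about x gives the same grasp; the last joint's range is limited). The gripper opens to 85 mm and grips with 20 to 120 N. Pads are 22 mm wide; open, the fingers measure 114 mm over their backs; the gripper's body (76 mm by 85 mm) begins 54 mm behind the grasp point. The pads swing forward as they close: fully open they stand 13 mm farther back than shut.
Start: joints at [1.122, 0.22, 1.526, -0, 1.395, -0.126], TCP at [0.198, 0.593, 0.231] pointing down, gripper open.
Joint ranges: [-2.98, 2.98], [-0.91, 2.08], [0.09, 2.57], [-1.24, 4.39], [0.2, 2.65], [-2.68, 2.68]. Speed limits (rad/s): [2.57, 2.57, 3.01, 3.14, 3.14, 3.14].

## Interface

Orientations are given as [roll, pitch, yaw] about the fixed x, y, z axes, in that order (R = Rz(yaw) Ry(pitch) Rx(roll)).
In Python, from plant import movep, move_l, set_joints, gripper_to, hold, inverse_kinematics, observe, get_image, get_calibration, Unreachable, job_done gives the robot as it stands. Calls block until the motion is done:
- movep(position, orientation): joint-space move of the TCP to a pose.
- move_l(position, feed=0.15, rotation=None, max_force=None): straight line of the TCP; rotation=None keeps the orientation; feed is the mean speed in m/s. With max_force (N) it stops when the force on the tool has changed by that much, and returns True; else False.
- set_joints(angles): joint-space move.
- gripper_to(opening, f_grip=None): finger opening in m; f_grip is the grip in N (None keeps the last); returns when the fingers have stopped.
- hold(seconds).
- inverse_kinematics(position, orientation): joint angles nearest the present ones, or None.
- observe(): the state.
- get_image(name): name is "scene" or "top"; returns (picture, depth): 420x560x3 uint8, red, green, blue; 420x560 float32, m along the optical axis (not along the pixel's ray), 0 where there is no reading.
- get_calibration(name): a dict with "intrinsics" (3x3 intrinsics, pixels), "world_from_camera" (4x4, takes a point from camera to world coordinates). Camera axes: x right, y down, z forward; pixel columns grow to the right and rows downward; lengths in m; the calibration is good to about 2 mm. A picture is of the moment at which its call begins. get_calibration takes no time and is no camera call.
A pose or a line that the arm cannot do raises Unreachable and nothing moves.
- job_done(): hands the job in, once; it reports no verdict.
The state is a dict: "time_s": time; "q": joint angles; "joint_velocities": joint speeds; "joint_torque": joint torques, N m; "eef_pos": TCP position; "tcp_rot": TCP orientation; "ft_force": force on the tool from outside, world axes, zero at the start; "torque": the same for the moment, N m; "opening": finger opening in m.
Only numpy, scipy, OpenCV 4.12 (cv2) and the standard library are available. Lean on these libraries where they do the work, as an engineer would, in place of code of your own. Each camera call takes 0.05 s, during which the arm holds its last target.

## Working session

There is one attempt and no reset: what is moved stays moved. The work goes in short steps, each a Python script; the robot and the scene stay as the last script left them, time stands still between calls to the robot, and variables do not carry over. Pictures are saved under pics/ and viewed, and the job is handed in when it is done.

```bash
ls; mkdir -p pics; python3 - <<'E'
from plant import *
import cv2,numpy as np
for n in("scene","top"):
    im,d=get_image(n); c=get_calibration(n)
    cv2.imwrite(f"pics/{n}0.png",cv2.cvtColor(im,cv2.COLOR_RGB2BGR)); np.savez(f"{n}0.npz",im=im,d=d,K=c["intrinsics"],T=c["world_from_camera"])
    print(n,np.round(c["intrinsics"],1).tolist(),np.round(c["world_from_camera"],3).tolist(),(d==0).mean())
print(observe())
E
```

```text
pics
scene [[433.0, 0.0, 283.5], [0.0, 433.0, 211.4], [0.0, 0.0, 1.0]] [[0.293, 0.745, -0.6, 1.187], [0.956, -0.231, 0.18, -0.215], [-0.005, -0.626, -0.78, 1.068], [0.0, 0.0, 0.0, 1.0]] 0.003915816326530612
top [[432.5, 0.0, 281.9], [0.0, 432.5, 214.4], [0.0, 0.0, 1.0]] [[0.02, -0.985, 0.169, 0.297], [-0.999, -0.015, 0.028, -0.018], [-0.025, -0.17, -0.985, 1.272], [0.0, 0.0, 0.0, 1.0]] 0.0038818027210884352
{'time_s': 0.1, 'q': array([ 1.12191179e+00,  2.21193246e-01,  1.52747136e+00,  1.91056226e-05,
        1.39468708e+00, -1.26061330e-01]), 'joint_velocities': array([-5.56825985e-05, -1.01999571e-03, -2.30450063e-03,  3.46873884e-04,
       -1.96916437e-03, -9.68296744e-04]), 'joint_torque': array([ 1.03409067e-03, -4.98242462e+01, -3.90550447e+01, -5.53094389e-05,
        5.60019136e-03,  6.39244877e-05]), 'eef_pos': array([0.19802114, 0.59224193, 0.23029355]), 'tcp_rot': array([-1.70754731,  1.56903719, -2.03037388]), 'ft_force': array([-1.07307682,  1.26203443, -0.04229221]), 'torque': array([ 0.03050589, -0.02598377, -0.060713  ]), 'opening': 0.0856087532152953}
```

View pics/scene0.png

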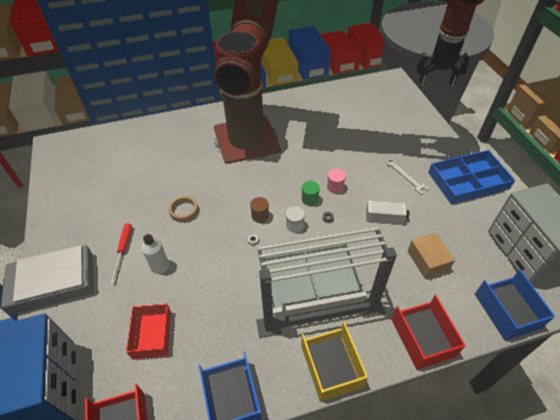

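View pics/top0.png

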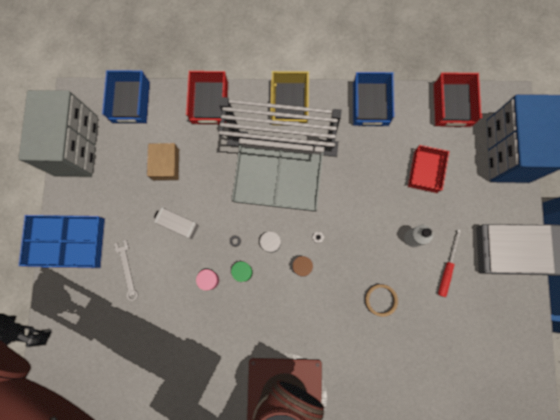

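```bash
cat > h.py <<'E'
import numpy as np,cv2
def load(n): 
    z=np.load(n); return z['im'],z['d'],z['K'],z['T']
def cloud(d,K,T):
    v,u=np.mgrid[:d.shape[0],:d.shape[1]]
    P=np.stack([(u-K[0,2])/K[0,0]*d,(v-K[1,2])/K[1,1]*d,d],-1)
    return P@T[:3,:3].T+T[:3,3]
def ray(u,v,z,K,T):
    r=T[:3,:3]@np.array([(u-K[0,2])/K[0,0],(v-K[1,2])/K[1,1],1]); o=T[:3,3]
    return o+r*(z-o[2])/r[2]
def proj(p,K,T):
    c=T[:3,:3].T@(np.asarray(p)-T[:3,3]); return K[0,0]*c[0]/c[2]+K[0,2],K[1,1]*c[1]/c[2]+K[1,2]
E
python3 - <<'E'
from h import *
im,d,K,T=load('top0.npz');im2,d2,K2,T2=load('scene0.npz')
def crop(im,x0,y0,w,h,s): return cv2.resize(im[y0:y0+h,x0:x0+w],None,fx=s,fy=s,interpolation=cv2.INTER_CUBIC)
a=crop(im,140,190,200,100,4)
b=crop(im2,235,160,200,75,4)
cv2.imwrite('pics/c1.png',cv2.cvtColor(np.vstack([a,b[:200]]),cv2.COLOR_RGB2BGR))
cv2.imwrite('pics/c2.png',cv2.cvtColor(crop(im2,235,215,180,120,4),cv2.COLOR_RGB2BGR))
cv2.imwrite('pics/c3.png',cv2.cvtColor(crop(im,200,80,160,140,4),cv2.COLOR_RGB2BGR))
for im_,d_,K_,T_,pts in((im,d,K,T,[(270,242),(175,222),(425,234),(350,330),(255,190)]),(im2,d2,K2,T2,[(295,213),(388,211),(150,240),(200,200)])):
    C=cloud(d_,K_,T_)
    for p in pts: print(p,np.round(np.median(C[p[1]-1:p[1]+2,p[0]-1:p[0]+2].reshape(-1,3),0),4),im_[p[1],p[0]])
E
```

```text
(270, 242) [0.426  0.049  0.0582] [192 184 177]
(175, 222) [0.48   0.3252 0.0476] [180 171 164]
(425, 234) [ 0.4457 -0.3606  0.1385] [46 41 40]
(350, 330) [ 0.1848 -0.1816 -0.0009] [154 147 139]
(255, 190) [0.5864 0.1001 0.012 ] [147 148 139]
(295, 213) [0.4265 0.0482 0.0589] [200 196 182]
(388, 211) [0.4939 0.3213 0.0471] [204 196 186]
(150, 240) [ 0.4599 -0.3628  0.1403] [51 48 46]
(200, 200) [ 0.2388 -0.2133 -0.0012] [165 162 150]
```

View pics/c1.png

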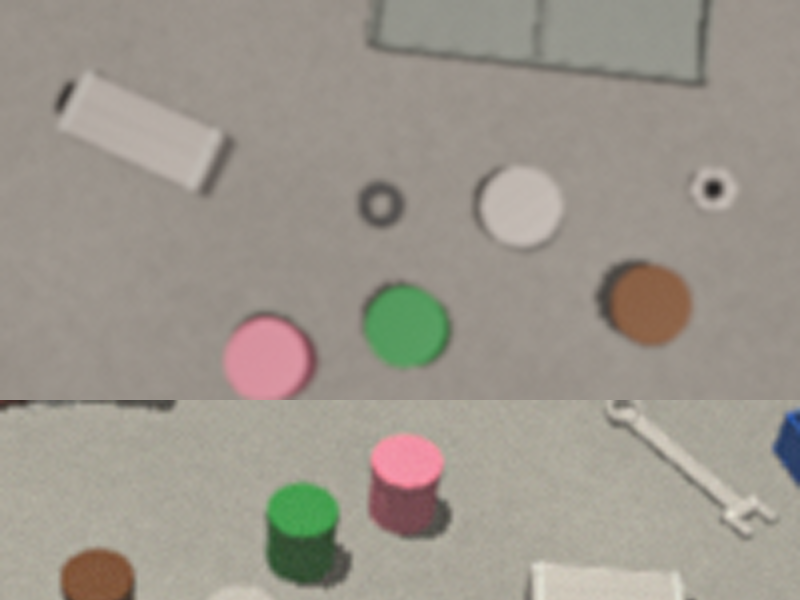

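View pics/c2.png

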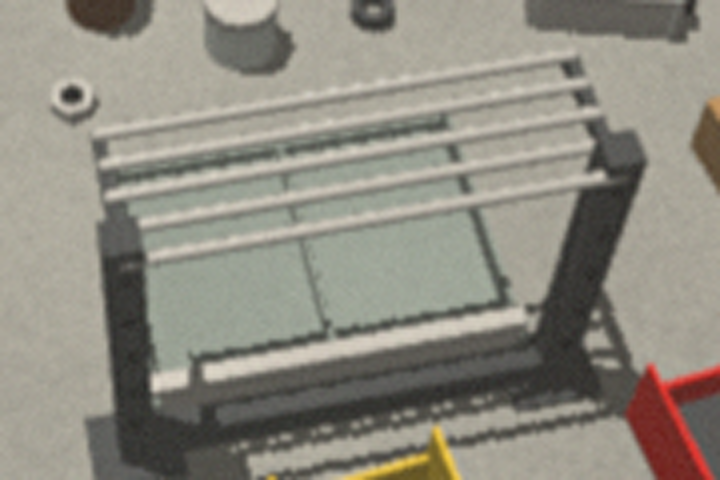

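View pics/c3.png

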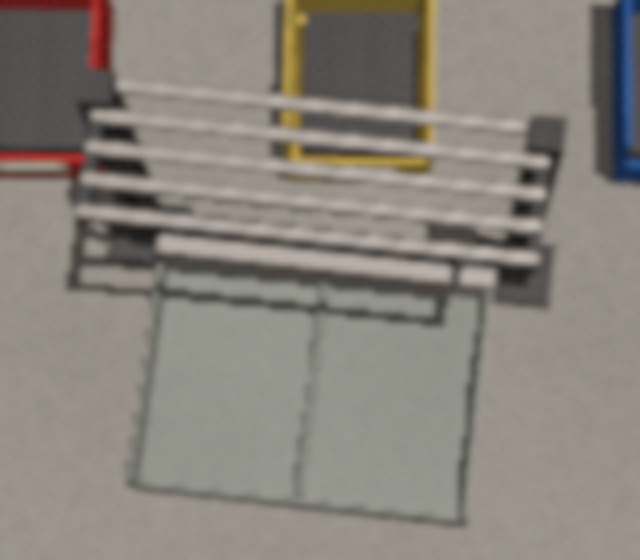

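```bash
python3 - <<'E'
from h import *
for n in('top0.npz','scene0.npz'):
    im,d,K,T=load(n); C=cloud(d,K,T); X,Y,Z=C[...,0],C[...,1],C[...,2]
    reg=(X>.5)&(X<.8)&(Y>-.15)&(Y<.27)
    g=im.astype(int); green=(g[...,1]-g[...,0]>=0)
    print(n,np.histogram(Z[reg&(d>0)],bins=np.arange(-.01,.3,.01))[0])
    m=reg&(d>0)&(Z>.006)&(Z<.018)
    P=C[m]; print('floor',len(P),np.median(P[:,2]),P.min(0),P.max(0)); r=cv2.minAreaRect((P[:,:2]*1000).astype(np.float32)); print(r,cv2.boxPoints(r).round(1).tolist())
    for lo,hi in((.042,.052),(.25,.268)):
        m=reg&(d>0)&(Z>lo)&(Z<hi); P=C[m]; print(lo,len(P)); 
        if len(P)<5: continue
        r=cv2.minAreaRect((P[:,:2]*1000).astype(np.float32)); print(r,cv2.boxPoints(r).round(1).tolist())
    # tin
    reg=(X>.42)&(X<.55)&(Y>.25)&(Y<.4)&(Z>.042)&(Z<.053); P=C[reg]; r=cv2.minAreaRect((P[:,:2]*1000).astype(np.float32)); print('tin',len(P),r,cv2.boxPoints(r).round(1).tolist())
    reg=(X>.42)&(X<.55)&(Y>.25)&(Y<.4)&(Z>.025)&(Z<.041)&(g.sum(-1)<300); P=C[reg]; print('cap',len(P),P.mean(0) if len(P) else 0)
    reg=(abs(X-.426)<.05)&(abs(Y-.049)<.05)&(Z>.05)&(Z<.07); P=C[reg]; print('jar',cv2.minEnclosingCircle((P[:,:2]*1000).astype(np.float32)),P.mean(0))
    reg=(abs(X-.455)<.08)&(abs(Y+.36)<.06)&(Z>.125)&(Z<.16); P=C[reg]; print('bot',cv2.minEnclosingCircle((P[:,:2]*1000).astype(np.float32)),P.mean(0),len(P))
E
```

```text
top0.npz [2967 4329 3550  449  456  410   51    5    5   13   17   22   17   11
    3    7   16   18   23   12    8    9   18   19   17   34 1634  447
   86    0]
floor 4544 0.011898955298017433 [ 0.50262198 -0.14782127  0.00601433] [0.79837695 0.26967714 0.01799257]
((650.3966064453125, 60.899688720703125), (295.4986572265625, 417.6127014160156), 0.13432393968105316) [[502.20001220703125, 269.3999938964844], [503.1000061035156, -148.3000030517578], [798.5999755859375, -147.60000610351562], [797.7000122070312, 270.1000061035156]]
0.042 385
((738.5645751953125, 23.7908935546875), (418.58148193359375, 188.4869384765625), 51.244564056396484) [[534.0999755859375, -80.4000015258789], [681.0, -198.39999389648438], [943.0999755859375, 128.0], [796.0999755859375, 246.0]]
0.25 2029
((702.6661376953125, 26.373443603515625), (301.9676818847656, 93.95423126220703), 84.28166198730469) [[640.9000244140625, -119.19999694824219], [734.4000244140625, -128.5], [764.5, 171.89999389648438], [671.0, 181.3000030517578]]
tin 631 ((479.4494323730469, 327.17047119140625), (114.78327941894531, 48.031414031982
[... 1208 characters left out ...]
 (302.0550842285156, 93.81558227539062), 84.44415283203125) [[642.0999755859375, -122.69999694824219], [735.5, -131.8000030517578], [764.7000122070312, 168.8000030517578], [671.2999877929688, 177.89999389648438]]
tin 483 ((480.9442443847656, 324.1519775390625), (114.59251403808594, 53.086082458496094), 65.18511199951172) [[432.79998779296875, 283.29998779296875], [481.0, 261.0], [529.0999755859375, 365.0], [480.8999938964844, 387.29998779296875]]
cap 128 [0.50277662 0.32303754 0.03298794]
jar ((427.1794738769531, 46.16551208496094), 30.316862106323242) [0.43101937 0.04623318 0.05861867]
bot ((451.8418273925781, -367.7136535644531), 13.729950904846191) [ 0.45432556 -0.36836382  0.13695585] 89
```

```bash
python3 - <<'E'
from h import *
yaw=np.radians(-5.64); R=np.array([[np.cos(yaw),-np.sin(yaw)],[np.sin(yaw),np.cos(yaw)]]); o=np.array([.6323,.0317])
for n in('top0.npz','scene0.npz'):
    im,d,K,T=load(n); C=cloud(d,K,T)
    B=(C[...,:2]-o)@R; x=B[...,0]*1000;y=B[...,1]*1000;z=C[...,2]*1000
    pr=lambda s,m,v:print(n[:3],s,m.sum(),np.round(np.percentile(v[m],[2,10,50,90,98]),1) if m.sum() else '')
    for yl in((-110,-70),(-60,-10),(10,60),(70,110)):
        s=(y>yl[0])&(y<yl[1])
        pr('rail top x',s&(z>43)&(z<52)&(x>50)&(x<110),x)
        pr('lip x',s&(z>18)&(z<26)&(x<-70)&(x>-110),x)
        pr('floor x',s&(z>9)&(z<14)&(abs(x)<130),x)
    s=(x>-70)&(x<20)
    pr('rib y',s&(z>20)&(z<30)&(abs(y)<20),y)
    pr('wallL',s&(z>31)&(z<42)&(abs(y-120)<20),y)
    pr('wallR',s&(z>31)&(z<42)&(abs(y+120)<20),y)
E
```

```text
top rail top x 59 [76.8 77.9 82.6 89.  89.9]
top lip x 17 [-95.7 -95.6 -93.9 -91.8 -81.8]
top floor x 498 [-88.3 -74.9 -11.5  62.6  76.4]
top rail top x 66 [76.8 77.6 82.9 89.1 89.5]
top lip x 27 [-95.6 -95.3 -93.4 -91.1 -81.4]
top floor x 606 [-87.8 -74.1  -3.5  61.6  74.8]
top rail top x 66 [77.  78.  83.8 88.7 90. ]
top lip x 21 [-95.2 -94.9 -93.1 -92.1 -91.1]
top floor x 616 [-88.  -73.   -5.7  61.9  76.2]
top rail top x 53 [77.6 78.  83.3 88.2 90.7]
top lip x 18 [-95.3 -95.  -93.1 -91.5 -91.1]
top floor x 472 [-86.4 -72.4  -7.4  63.2  75.3]
top rib y 41 [0.2 0.4 2.1 3.8 4. ]
top wallL 48 [122.6 123.  124.6 126.2 127.2]
top wallR 41 [-122.8 -122.4 -120.8 -119.2 -119. ]
sce rail top x 71 [77.9 79.1 84.6 89.8 90.8]
sce lip x 27 [-96.2 -94.8 -91.3 -90.1 -89.8]
sce floor x 434 [-89.4 -68.4   5.3  52.   95.8]
sce rail top x 90 [77.8 79.1 85.1 90.1 91.3]
sce lip x 30 [-95.1 -95.  -91.8 -89.3 -88.1]
sce floor x 555 [-90.3 -67.3   7.7  53.5 112.4]
sce rail top x 87 [77.9 79.3 85.  90.3 91. ]
sce lip x 24 [-94.9 -93.5 -92.  -89.2 -88. ]
sce floor x 538 [-90.5 -68.3   7.   52.8  68.1]
sce rail top x 72 [78.5 80.  85.2 90.6 91.7]
sce lip x 21 [-95.5 -94.9 -92.1 -89.9 -89.9]
sce floor x 424 [-89.7 -65.8  10.4  54.1 112.4]
sce rib y 32 [-4.2 -3.7 -2.   0.1  0.3]
sce wallL 34 [118.6 119.  120.9 122.5 123.4]
sce wallR 1 [-122.4 -122.4 -122.4 -122.4 -122.4]
```

```bash
cat >> h.py <<'E'
from scipy.spatial.transform import Rotation as Ro
BY=np.radians(-5.64); BO=np.array([.6325,.0317,0.])
bx=np.array([np.cos(BY),np.sin(BY),0]); by=np.array([-np.sin(BY),np.cos(BY),0]); Z=np.array([0,0,1.])
G=.023
def bay(x,y,z): return BO+bx*x/1000+by*y/1000+Z*z/1000
def rpy(x,y): 
    M=np.stack([x,y,np.cross(x,y)],1); return Ro.from_matrix(M).as_euler('xyz')
def lean(az,th,s=1):
    "tool pointing along azimuth az, leaning th back from vertical; jaw horizontal"
    f=np.array([np.cos(az),np.sin(az),0]); x=np.sin(th)*f-np.cos(th)*Z
    return x,s*np.cross(Z,f)
def tcp(g,x): return np.asarray(g)+x*G
ta=np.radians(66.3); zt=np.array([np.cos(ta),np.sin(ta),0]); TC=np.array([.480,.3255,0])
def tinpick(th,s=1): return -np.cos(th)*zt-np.sin(th)*Z, s*np.cross(zt,-Z)
E
python3 - <<'E'
from h import *
from plant import *
for thd in(35,40,45,50,55):
  th=np.radians(thd)
  for s in(1,-1):
    x,y=tinpick(th,s); g=TC+zt*(.0575-.033)+Z*.026
    a=inverse_kinematics(tcp(g,x),rpy(x,y)); up=inverse_kinematics(tcp(g,x)-x*.1,rpy(x,y))
    x2,y2=lean(BY,th,s); b=inverse_kinematics(tcp(bay(54,61,12+82),x2),rpy(x2,y2)); b2=inverse_kinematics(tcp(bay(-30,61,60+82),x2),rpy(x2,y2))
    print(thd,s,*[None if q is None else np.round(q,2) for q in(a,up,b,b2)])
    # bottle
    az=np.arctan2(-.3665,.4515)
    for da in (0,.3,-.3):
      x3,y3=lean(az+da,th,s); c=inverse_kinematics(tcp([.4515,-.3665,.087],x3),rpy(x3,y3)); print('   bot',da,None if c is None else np.round(c,2))
    x4,y4=lean(BY,th,s); print('   botplace',inverse_kinematics(tcp(bay(51,-61,12+87),x4),rpy(x4,y4)))
E
```

```text
35 1 [ 0.68  1.09  0.96 -0.42  1.96 -2.03] [ 0.72  1.22  0.61 -0.43  2.18 -2.09] [ 0.05  0.26  1.94 -0.25  0.36 -1.22] [ 0.08 -0.01  2.12 -0.24  0.44 -1.21]
   bot 0 [-0.88 -0.    2.24  0.36  0.32 -2.08]
   bot 0.3 None
   bot -0.3 [-0.75  0.02  2.22 -0.43  0.33 -0.97]
   botplace [-0.19081741  0.19306171  1.99893551  0.15724673  0.34466553 -1.79467873]
35 -1 [ 0.68  1.09  0.96 -0.42  1.96  1.12] [ 0.72  1.22  0.61 -0.43  2.18  1.05] [ 0.05  0.26  1.94 -0.25  0.36  1.92] [ 0.08 -0.01  2.12 -0.24  0.44  1.93]
   bot 0 [-0.88 -0.    2.24  0.36  0.32  1.06]
   bot 0.3 [-1.    0.02  2.22  0.76  0.51  0.35]
   bot -0.3 [-0.75  0.02  2.22 -0.43  0.33  2.17]
   botplace [-0.19081741  0.19306171  1.99893551  0.15724673  0.34466553  1.34691392]
40 1 [ 0.67  1.02  1.04 -0.38  1.88 -2.02] [ 0.71  1.12  0.73 -0.39  2.08 -2.06] [ 0.06  0.24  1.99 -0.44  0.24 -1.03] [ 0.09 -0.03  2.18 -0.38  0.33 -1.07]
   bot 0 [-0.89 -0.02  2.3   0.66  0.22 -2.38]
   bot 0.3 None
   bot -0.3 [-0.73  0.02  2.27 -0.74  0.24 -0.65]
   botplace [-0.19502057  0.17885443  2.05637332  0.28887233  0.21934945 -1.92719581
[... 1383 characters left out ...]
9 -2.04] [0.08 0.27 2.12 3.77 0.24 1.06] [ 0.12 -0.02  2.32  4.19  0.2   0.66]
   bot 0 [-0.92  0.03  2.43  2.48  0.33  2.07]
   bot 0.3 [-1.13  0.07  2.38  1.75  0.6   2.44]
   bot -0.3 [-0.69  0.07  2.38  3.91  0.34  1.  ]
   botplace [-0.20769928  0.2014074   2.19195192  2.73340201  0.226972    1.90676666]
55 -1 [ 0.63  0.82  1.25 -0.29  1.61  1.12] [ 0.67  0.84  1.06 -0.28  1.79  1.1 ] [ 0.08  0.27  2.12  3.77  0.24 -2.08] [ 0.12 -0.02  2.32  4.19  0.2  -2.48]
   bot 0 [-0.92  0.03  2.43  2.48  0.33 -1.08]
   bot 0.3 [-1.13  0.07  2.38  1.75  0.6  -0.7 ]
   bot -0.3 [-0.69  0.07  2.38  3.91  0.34 -2.14]
   botplace [-0.20769928  0.2014074   2.19195192  2.73340201  0.226972   -1.23482599]
```

```bash
cat > s1.py <<'E'
from h import *
from plant import *
th=np.radians(35); x,y=tinpick(th,-1); g=TC+zt*.0245+Z*.027; r=rpy(x,y); p=g+x*.021
t=lambda s:print(s,round(observe()['time_s'],2),np.round(observe()['eef_pos'],4),np.round(observe()['ft_force'],1),round(observe()['opening'],4))
movep(p+Z*.12,r); t('above')
print(move_l(p,feed=.12,max_force=15)); t('down')
print('err',np.round(np.array(observe()['eef_pos'])-p,4))
im,d=get_image('top'); cv2.imwrite('pics/t1.png',cv2.cvtColor(cv2.resize(im[150:290,60:300],None,fx=3.3,fy=3.3),cv2.COLOR_RGB2BGR))
im,d=get_image('scene'); cv2.imwrite('pics/s1.png',cv2.cvtColor(cv2.resize(im[120:270,300:500],None,fx=4,fy=4),cv2.COLOR_RGB2BGR))
E
python3 s1.py
```

```text
above 1.57 [0.4827 0.3331 0.1356] [ 0.2  0.4 -0.4] 0.0855
False
down 2.72 [0.4835 0.3326 0.0158] [-0.5 -0.1  0.7] 0.0853
err [0.0006 0.0004 0.0009]
```

View pics/t1.png

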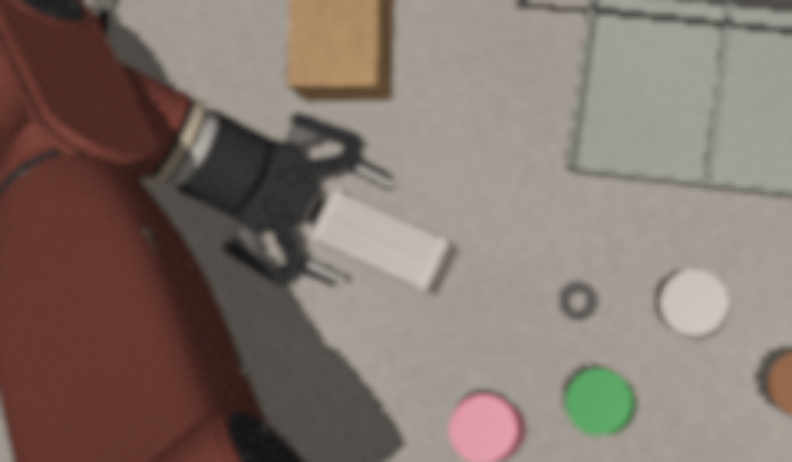

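View pics/s1.png

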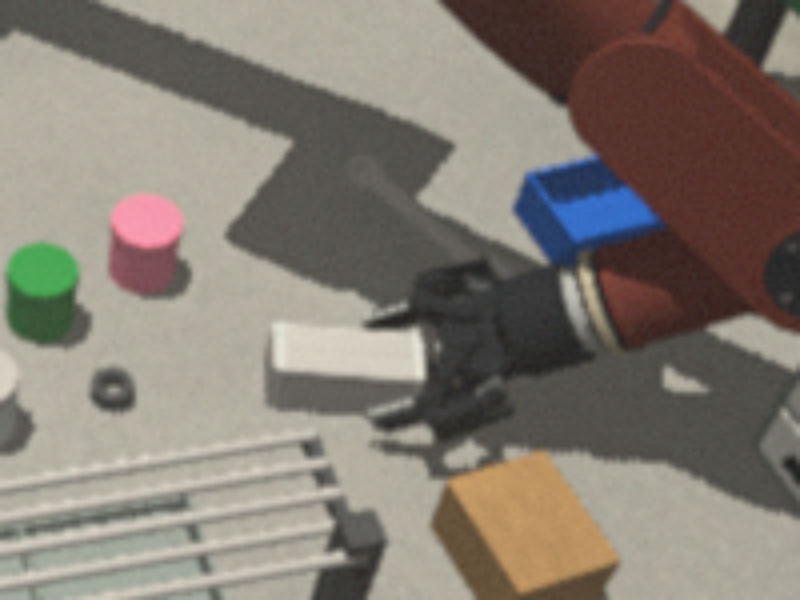

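```bash
cat > s2.py <<'E'
from s1h import *
gripper_to(.03,f_grip=50); t('grip')
x,y=tinpick(th,-1); g=TC+zt*.0245+Z*.027; p=g+x*.021
move_l(p+Z*.2,feed=.2); t('lift')
x,y=lean(BY,th,-1)
movep(bay(-70,61,82+140)+x*.021,rpy(x,y)); t('pre')
shot('2',(200,80,160,140),(235,150,180,150))
E
cat > s1h.py <<'E'
from h import *
from plant import *
th=np.radians(35)
def t(s):
    o=observe(); print(s,round(o['time_s'],2),np.round(o['eef_pos'],4),'F',np.round(o['ft_force'],1),'op',round(o['opening'],4))
def shot(n,ct,cs):
    for k,c in(('top',ct),('scene',cs)):
        im,d=get_image(k); cal=get_calibration(k); np.savez(f'{k}{n}.npz',im=im,d=d,K=cal['intrinsics'],T=cal['world_from_camera'])
        a,b,w,h=c; cv2.imwrite(f'pics/{k}{n}.png',cv2.cvtColor(cv2.resize(im[b:b+h,a:a+w],None,fx=4,fy=4,interpolation=cv2.INTER_CUBIC),cv2.COLOR_RGB2BGR))
E
python3 s2.py
```

```text
grip 3.26 [0.483  0.3324 0.0154] F [-0.5  1.1  3.3] op 0.0476
lift 4.41 [0.4824 0.3317 0.213 ] F [ 0.9 -0.7 -2.2] op 0.0471
pre 5.79 [0.581  0.0983 0.2047] F [-0.4  0.5 -1.4] op 0.0475
```

View pics/scene2.png

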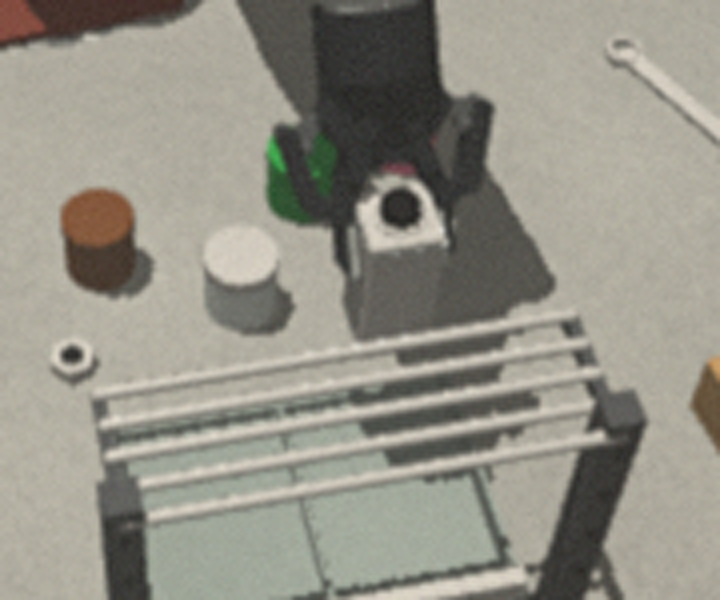

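View pics/top2.png

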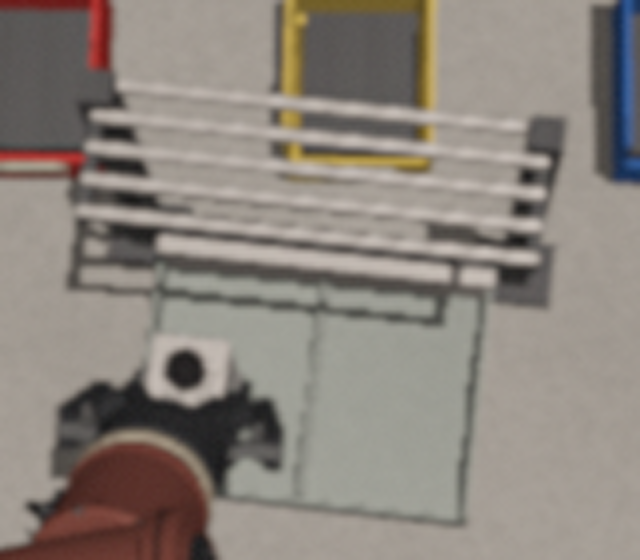

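```bash
cat >> h.py <<'E'
Rb=np.stack([bx[:2],by[:2]],1)
def baycloud(n):
    im,d,K,T=load(n); C=cloud(d,K,T); B=(C[...,:2]-BO[:2])@Rb*1000
    return im.astype(int),np.dstack([B,C[...,2]*1000])
E
python3 - <<'E'
from h import *
for n in('top2.npz','scene2.npz'):
    im,B=baycloud(n); x,y,z=B[...,0],B[...,1],B[...,2]
    m=(abs(x+70)<45)&(abs(y-61)<40)&(z>200)&(z<275)
    print(np.histogram(z[m],bins=np.arange(200,276,5))[0])
    a=m&(z>262)&(im.sum(-1)<220); print(n,'cap',a.sum(),np.median(B[a],0),B[a].mean(0))
    a=m&(abs(z-np.median(z[m&(im.sum(-1)>420)&(z>240)]))<4)&(im.sum(-1)>400); print('top',a.sum(),np.median(z[a]),cv2.minAreaRect(B[a][:,:2].astype(np.float32)))
E
```

```text
[  1   1   4   6   7  10   8   8  11  32 172  72  45  61  15]
top2.npz cap 84 [-71.29514961  60.79015033 265.73902612] [-73.66140637  58.97953437 266.51704654]
top 195 253.4559732408974 ((-63.02836608886719, 63.402366638183594), (48.19435119628906, 42.36503982543945), 89.45524597167969)
[ 23  26  30  44  45  46  48  48  49  65 216  72  80  52  38]
scene2.npz cap 136 [-81.72868787  59.32886742 266.19673674] [-76.80024206  58.24174231 267.17382707]
top 180 253.02618705756814 ((-64.27165985107422, 60.0482177734375), (47.93278121948242, 48.97245407104492), 87.75466918945312)
```

```bash
cat > s3.py <<'E'
from s1h import *
x,y=lean(BY,th,-1)
P=lambda X,b:bay(X,60.5,82+b)+x*.021
move_l(P(-20,45),feed=.15); t('a')
move_l(P(30,20),feed=.12); t('b')
hold(.2); t('settle')
print(move_l(P(56,20),feed=.03,max_force=4)); t('rail')
o=np.array(observe()['eef_pos']); print('bay x of grasp', ((o-x*.021-BO)@bx)*1000)
shot('3',(200,80,160,140),(235,215,180,120))
E
python3 s3.py
```

```text
a 6.76 [0.6309 0.093  0.1103] F [-0.2  0.2 -2.2] op 0.0476
b 7.38 [0.68   0.0878 0.0851] F [-0.4  0.4 -2.1] op 0.0475
settle 7.58 [0.68   0.088  0.0853] F [ 0.4  0.3 -1.4] op 0.0479
True
rail 8.23 [0.6997 0.0857 0.0837] F [-0.2  0.1 -1.1] op 0.0475
bay x of grasp 49.487454476140485
```

View pics/scene3.png

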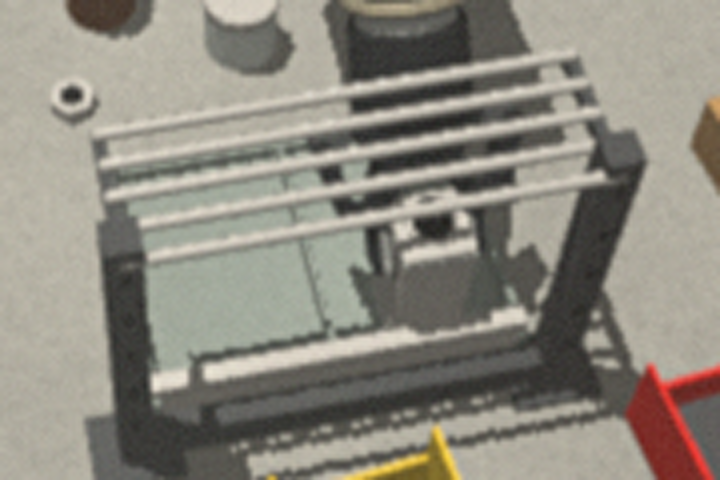

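```bash
cat > s4.py <<'E'
from s1h import *
x,y=lean(BY,th,-1)
o=np.array(observe()['eef_pos'])
print(move_l(o-Z*.012,feed=.02,max_force=4)); t('floor')
o=np.array(observe()['eef_pos'])
print(move_l(o+bx*.006,feed=.02,max_force=6)); t('rail2')
hold(.15);t('h')
gripper_to(.068); t('open')
o=np.array(observe()['eef_pos'])
move_l(o-x*.13,feed=.15); t('out')
shot('4',(200,80,160,140),(235,215,180,120))
E
python3 s4.py
```

```text
True
floor 8.69 [0.6987 0.0858 0.0785] F [2.1 0.2 2.3] op 0.0475
True
rail2 8.9 [0.6993 0.0857 0.0785] F [-0.5  0.6  2. ] op 0.0476
h 9.05 [0.6992 0.0857 0.0785] F [-0.1 -1.3  2.7] op 0.0476
open 9.38 [0.6982 0.0857 0.0773] F [ 0.3  0.3 -0. ] op 0.068
out 10.4 [0.6237 0.093  0.183 ] F [ 0.1  0.5 -0.7] op 0.0679
```

View pics/scene4.png

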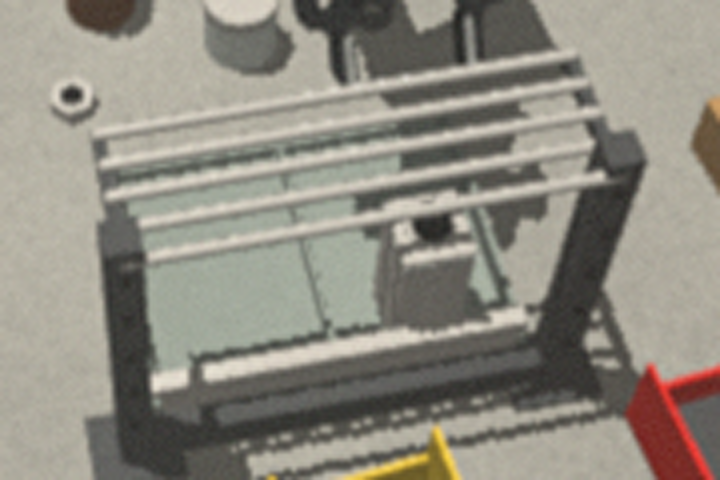

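View pics/top4.png

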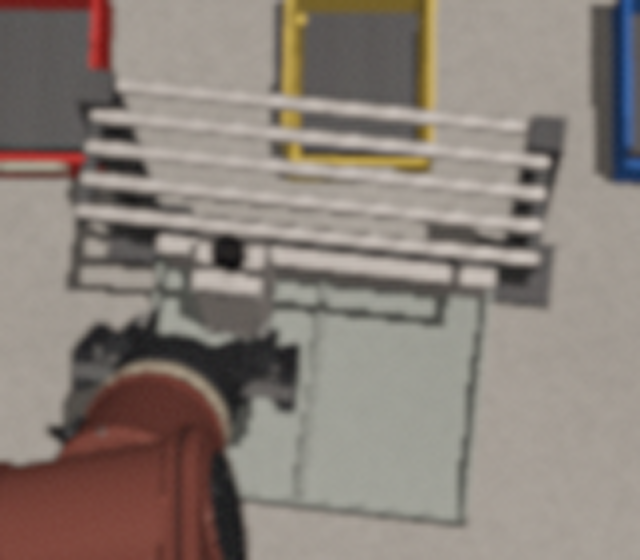

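```bash
cat > chk.py <<'E'
from h import *
import sys
N=sys.argv[1]
for n in(f'top{N}.npz',f'scene{N}.npz'):
    im,B=baycloud(n); x,y,z=B[...,0],B[...,1],B[...,2]
    m=(abs(x-52)<40)&(abs(y-61)<40)
    a=m&(abs(z-126)<5)&(im.sum(-1)>250); print(n,'tintop',a.sum(),np.median(z[a]),cv2.minAreaRect(B[a][:,:2].astype(np.float32)),B[a][:,:2].min(0),B[a][:,:2].max(0))
    a=m&(abs(z-138)<5); print('cap',a.sum(),np.round([np.median(B[a],0),B[a].min(0),B[a].max(0)],1).tolist())
    for lo,hi in((40,120),):
        for s,e in ((20,40),(68,84)):
            a=m&(z>lo)&(z<hi)&(x>s)&(x<e)&(abs(y-61)<18)
            if a.sum()>20:
                q=B[a]; A=np.c_[q[:,1]-61,q[:,2]-80,np.ones(len(q))]
                k=np.ones(len(q),bool)
                for _ in range(4):
                    c=np.linalg.lstsq(A[k],q[k,0],rcond=None)[0]; k=abs(q[:,0]-A@c)<2.5
                print('face',s,a.sum(),k.sum(),'yaw,tilt deg',np.round(np.degrees(c[:2]),2),'x',round(c[2],1))
E
python3 chk.py 4
```

```text
top4.npz tintop 175 126.76383595737929 ((47.544708251953125, 63.18122100830078), (42.2831916809082, 48.75087356567383), 0.320345014333725) [26.3647353  38.79880993] [68.80775094 87.46223617]
cap 68 [[51.1, 62.5, 139.4], [29.8, 51.9, 133.1], [63.1, 74.9, 142.8]]
face 20 99 98 yaw,tilt deg [-0.62 -0.25] x 28.1
scene4.npz tintop 194 126.40620899565869 ((52.625816345214844, 59.10041809082031), (49.794498443603516, 48.037841796875), 0.7117807865142822) [27.89643974 35.00553269] [77.60415955 83.3020846 ]
cap 48 [[58.6, 57.9, 138.4], [40.5, 46.7, 133.4], [66.4, 70.7, 142.7]]
face 68 222 192 yaw,tilt deg [ 0.52 -0.24] x 76.0
```

```bash
cat > s5.py <<'E'
from s1h import *
x,y=lean(BY,th,-1)
gripper_to(.03)
P=lambda X,z:bay(X,61.5,z)
move_l(P(-20,90),feed=.2); move_l(P(2,50),feed=.12); hold(.15); t('near')
hit=move_l(P(45,50),feed=.03,max_force=4.5); t(f'push {hit}')
print('bayx',(np.array(observe()['eef_pos'])-BO)@bx*1000)
o=np.array(observe()['eef_pos']); move_l(o-bx*.05+Z*.03,feed=.15); move_l(P(-100,200),feed=.25)
t('out')
shot('5',(200,80,160,140),(235,215,180,120))
E
python3 s5.py; python3 chk.py 5
```

```text
near 12.25 [0.6412 0.0929 0.0515] F [-0.1 -0.4 -0.7] op 0.03
push True 13.05 [0.6605 0.0906 0.049 ] F [-0.8 -0.2  0.1] op 0.0296
bayx 22.066951186434103
out 14.3 [0.5392 0.1026 0.1991] F [-0.3 -0.5 -0.6] op 0.0301
top5.npz tintop 163 126.77910633449075 ((49.578453063964844, 62.91353988647461), (47.59565734863281, 40.95787811279297), 89.54997253417969) [28.98168656 38.96945163] [69.89263016 86.71234988]
cap 68 [[51.9, 62.5, 138.9], [40.0, 50.3, 134.0], [64.4, 75.0, 142.8]]
face 20 103 103 yaw,tilt deg [0.11 0.1 ] x 29.8
scene5.npz tintop 193 126.55408537855295 ((54.870460510253906, 58.64037322998047), (49.40875244140625, 47.997169494628906), 2.1961591243743896) [29.97803702 34.69009255] [79.55414465 83.14037647]
cap 55 [[58.8, 58.6, 137.7], [51.0, 46.2, 133.7], [67.7, 72.2, 141.9]]
face 68 213 195 yaw,tilt deg [ 0.69 -0.41] x 78.0
```

```bash
cat > s6.py <<'E'
from s1h import *
b=np.array([.4512,-.3665,0]); az=np.arctan2(b[1],b[0]); x,y=lean(az,th,-1); r=rpy(x,y)
p=b+Z*.092+x*.019
gripper_to(.085)
movep(p+Z*.14,r); t('above')
print(move_l(p,feed=.15,max_force=12)); t('down')
shot('6',(360,180,140,120),(80,190,180,130))
E
python3 s6.py
```

```text
above 16.73 [ 0.46   -0.3726  0.2163] F [0.3 0.3 0.2] op 0.0851
False
down 17.81 [ 0.4603 -0.3739  0.0775] F [ 0.4 -0.  -0.5] op 0.0848
```

View pics/scene6.png

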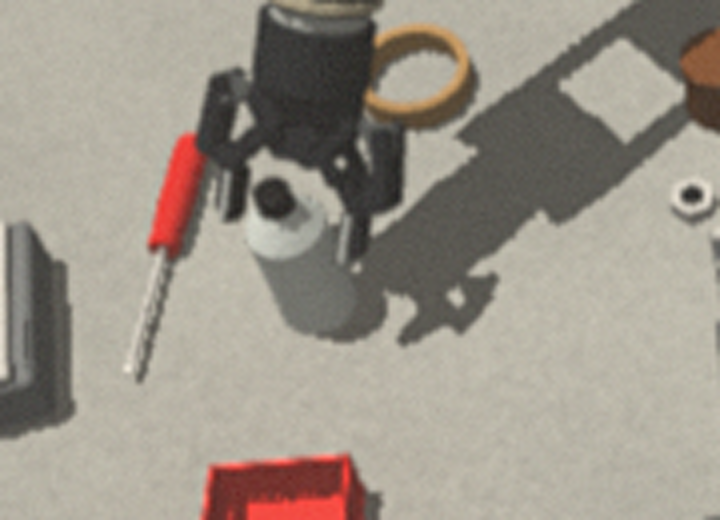

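View pics/top6.png

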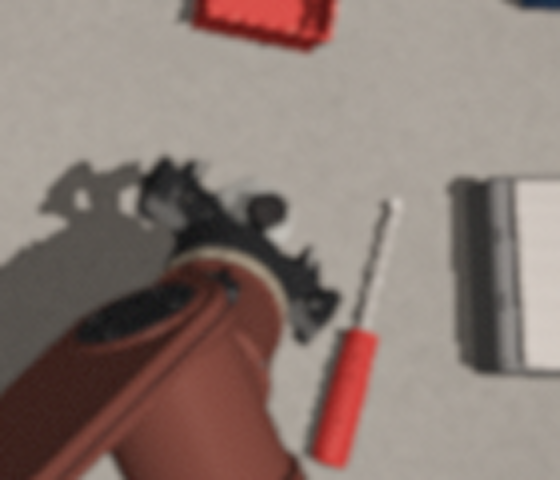

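```bash
cat > s7.py <<'E'
from s1h import *
b=np.array([.4512,-.3665,0]); az=np.arctan2(b[1],b[0]); x,y=lean(az,th,-1)
gripper_to(.035,f_grip=50); t('grip')
p=b+Z*.092+x*.019
move_l(p+Z*.11,feed=.15); t('lift')
x2,y2=lean(BY,th,-1)
q=bay(-75,-61.5,92+100)+x2*.019
try: move_l(q,feed=.2,rotation=rpy(x2,y2))
except Unreachable as e: print('unreach',e); movep(q,rpy(x2,y2))
t('pre')
shot('7',(200,80,160,140),(235,150,180,150))
E
python3 s7.py;python3 - <<'E'
from h import *
for n in('top7.npz','scene7.npz'):
    im,B=baycloud(n); x,y,z=B[...,0],B[...,1],B[...,2]
    m=(abs(x+72)<40)&(abs(y+61)<40)&(im.sum(-1)<250)&(z>233)&(z<250)
    q=B[m]; print(n,len(q),np.median(q,0),cv2.minEnclosingCircle(q[:,:2].astype(np.float32)))
E
```

```text
grip 18.31 [ 0.4601 -0.3741  0.0775] F [-2.   0.5  4.6] op 0.0522
lift 19.19 [ 0.4589 -0.3724  0.1844] F [-1.2 -0.7 -2.9] op 0.0524
pre 21.17 [ 0.5626 -0.0237  0.1764] F [-0.4  0.2 -2.3] op 0.0525
top7.npz 107 [-80.35711394 -59.02863835 239.59018415] ((-89.3414535522461, -59.638519287109375), 34.581092834472656)
scene7.npz 166 [-89.81968678 -63.08737226 240.61215413] ((-89.89254760742188, -63.84519958496094), 34.163604736328125)
```

View pics/scene7.png

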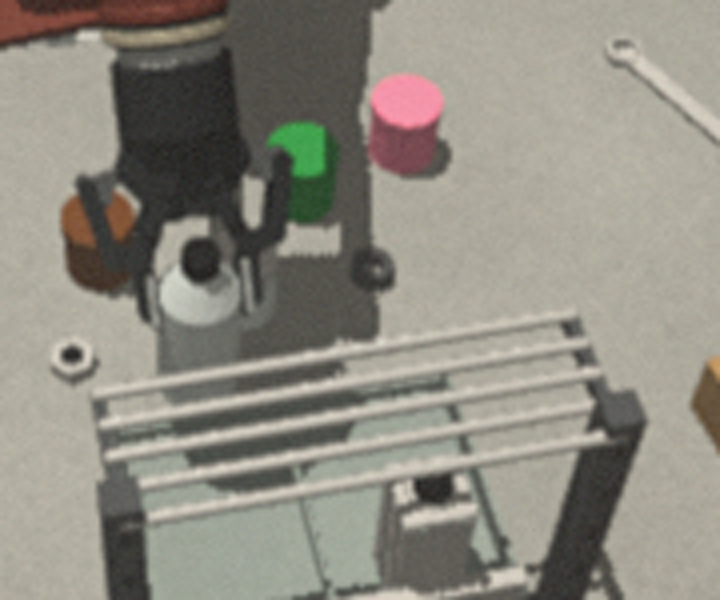

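View pics/top7.png

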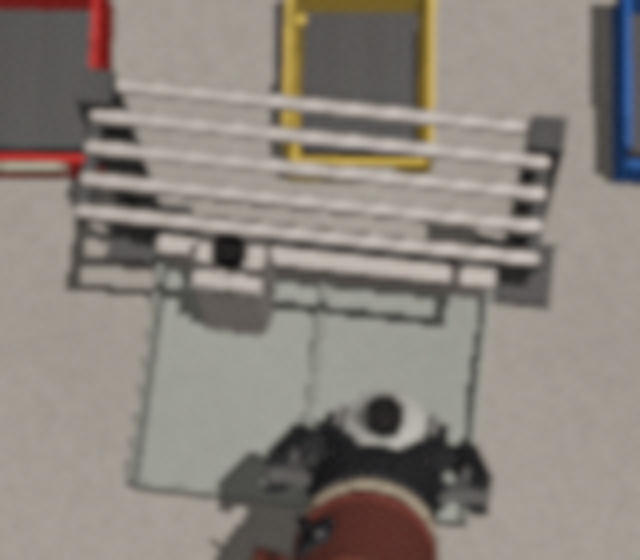

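```bash
cat > s8.py <<'E'
from s1h import *
x,y=lean(BY,th,-1)
P=lambda X,b:bay(X,-61.5,92+b)+x*.019
move_l(P(-20,45),feed=.15)
move_l(P(30,20),feed=.12); hold(.2); t('settle')
print(move_l(P(56,20),feed=.03,max_force=4)); t('rail')
o=np.array(observe()['eef_pos']); print('bay x', ((o-x*.019-BO)@bx)*1000)
print(move_l(o-Z*.013,feed=.02,max_force=4)); t('floor')
o=np.array(observe()['eef_pos'])
print(move_l(o+bx*.006,feed=.02,max_force=5)); hold(.1); t('rail2')
gripper_to(.074); t('open')
o=np.array(observe()['eef_pos'])
move_l(o-x*.12,feed=.15); t('out')
shot('8',(200,80,160,140),(235,215,180,120))
E
python3 s8.py
```

```text
settle 22.75 [ 0.6669 -0.0334  0.097 ] F [ 0.6 -0.7 -3. ] op 0.0525
True
rail 23.43 [ 0.6873 -0.0354  0.095 ] F [ 0.3 -0.  -3.1] op 0.0521
bay x 50.19902482599443
True
floor 23.8 [ 0.6869 -0.0353  0.0895] F [-1.9 -0.3  4.3] op 0.0524
True
rail2 24.17 [ 0.6886 -0.0356  0.0898] F [-4.8  0.4  6.5] op 0.0521
open 24.52 [ 0.6877 -0.0352  0.0882] F [-0.7 -0.5  0.1] op 0.0738
out 25.47 [ 0.619  -0.0284  0.1859] F [ 0.6  0.6 -0.5] op 0.0743
```

View pics/scene8.png

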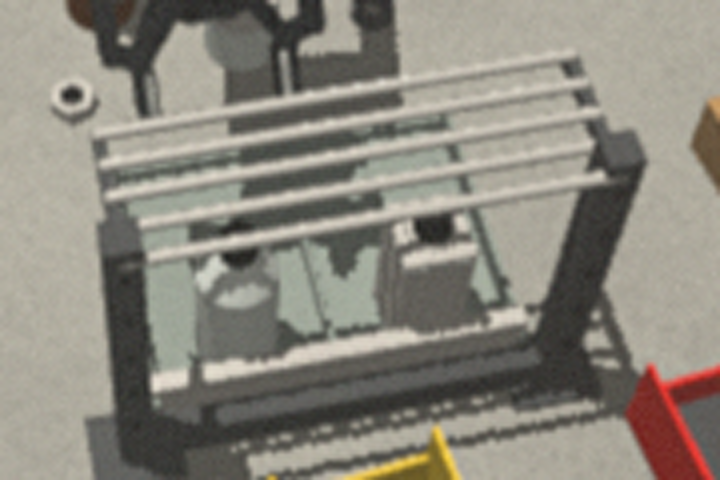

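```bash
cat > s9.py <<'E'
from s1h import *
x,y=lean(BY,th,-1)
gripper_to(.025)
P=lambda X,z:bay(X,-61.5,z)
move_l(P(-20,90),feed=.2); move_l(P(0,50),feed=.12); hold(.15); t('near')
hit=move_l(P(42,50),feed=.03,max_force=4.5); t(f'push {hit}')
print('bayx',(np.array(observe()['eef_pos'])-BO)@bx*1000)
o=np.array(observe()['eef_pos']); move_l(o-bx*.05+Z*.03,feed=.15); move_l(P(-120,180),feed=.25)
t('out')
shot('9',(200,80,160,140),(235,215,180,120))
E
python3 s9.py
cat > chkb.py <<'E'
from h import *
import sys
from scipy.optimize import least_squares
def run(N,cx,cy,z0,z1,R):
  for k in ('8','9') if N is None else (N,):
   for n in(f'top{k}.npz',f'scene{k}.npz'):
    im,B=baycloud(n); x,y,z=B[...,0],B[...,1],B[...,2]
    m=(abs(x-cx)<35)&(abs(y-cy)<35)&(z>z0)&(z<z1); q=B[m]
    f=lambda p:np.hypot(q[:,0]-p[0]-p[2]*(q[:,2]-60)/100,q[:,1]-p[1]-p[3]*(q[:,2]-60)/100)-R
    s=least_squares(f,[cx,cy,0,0],loss='soft_l1',f_scale=1.); print(n,len(q),'x y at z60',s.x[:2].round(1),'tilt deg',np.degrees(s.x[2:]/100).round(2),'rms',np.median(abs(f(s.x))).round(2))
if __name__=='__main__':
  run(None,51,-61,50,108,27)
E
python3 chkb.py; python3 chk.py 9
```

```text
near 27.4 [ 0.6272 -0.0296  0.0515] F [ 0.5  0.  -0.2] op 0.0246
push True 28.18 [ 0.646  -0.0315  0.049 ] F [-2.9 -1.1  2. ] op 0.025
bayx 19.62628994917403
out 29.41 [ 0.5076 -0.0179  0.1799] F [-0.1  0.4  0.3] op 0.0251
top8.npz 102 x y at z60 [ 50.7 -60.4] tilt deg [-0.6   0.09] rms 0.42
scene8.npz 219 x y at z60 [ 49.9 -63.9] tilt deg [-0.17  0.15] rms 0.45
top9.npz 111 x y at z60 [ 51.3 -60.2] tilt deg [-0.46 -0.  ] rms 0.44
scene9.npz 226 x y at z60 [ 50.6 -63.5] tilt deg [-0.31 -0.32] rms 0.46
top9.npz tintop 167 126.6286223771036 ((48.687232971191406, 62.86176300048828), (48.34969711303711, 41.004154205322266), 89.60235595703125) [28.07919396 38.71635558] [69.04219334 87.16713425]
cap 72 [[51.8, 62.6, 138.7], [36.6, 46.7, 133.1], [64.8, 77.5, 141.7]]
face 20 102 102 yaw,tilt deg [-0.14 -0.01] x 29.8
scene9.npz tintop 196 126.23839087455568 ((55.76798629760742, 58.83150100708008), (50.50287628173828, 47.72709655761719), 0.7082863450050354) [30.26750144 34.8578056 ] [80.77047076 82.96564241]
cap 55 [[60.0, 58.6, 137.7], [51.8, 46.9, 133.0], [67.5, 72.4, 141.3]]
face 68 212 193 yaw,tilt deg [ 0.58 -0.12] x 77.8
```

View pics/top9.png

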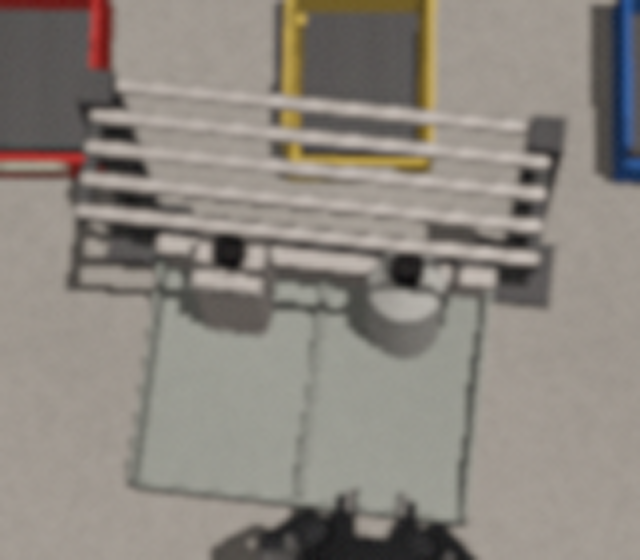

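```bash
cat > s10.py <<'E'
from s1h import *
th=np.radians(20); j=np.array([.4275,.0485,0]); x,y=lean(-.2,th,-1); r=rpy(x,y)
p=j+Z*.037+x*.020
gripper_to(.076)
movep(p+Z*.12,r); t('above')
print(move_l(p,feed=.12,max_force=12)); t('down')
shot('10',(200,190,160,120),(215,150,180,120))
E
python3 s10.py
```

```text
above 30.55 [0.4348 0.0477 0.1385] F [ 0.2 -0.7  0.9] op 0.0758
False
down 31.7 [0.4349 0.0469 0.0189] F [ 1.  -0.2  0.9] op 0.0757
```

View pics/scene10.png

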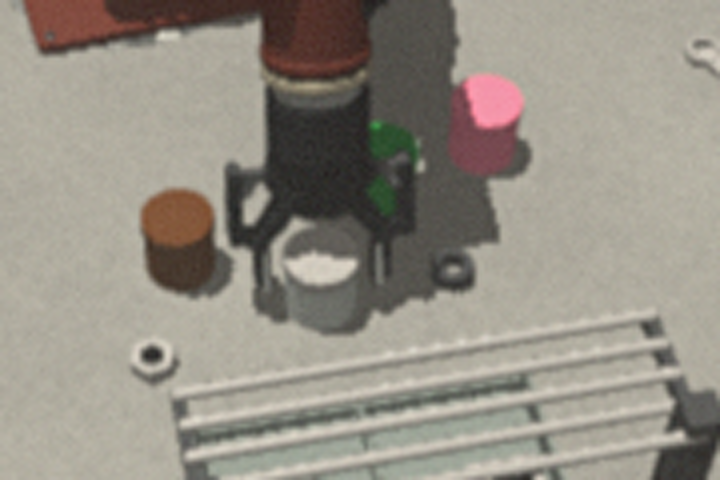

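View pics/top10.png

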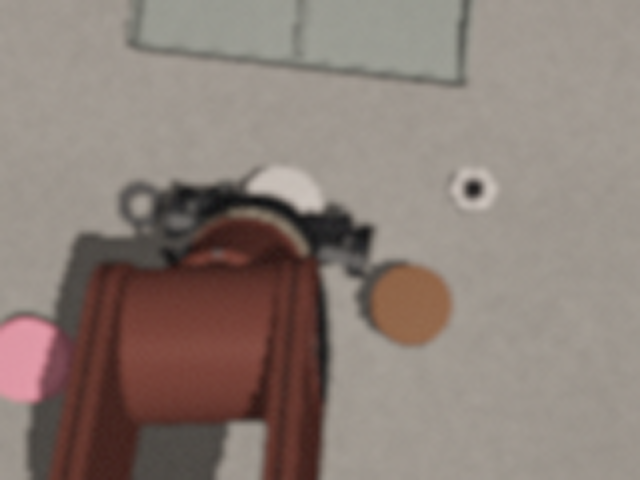

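```bash
cat > s11.py <<'E'
from s1h import *
th=np.radians(20); j=np.array([.4275,.0485,0]); x,y=lean(-.2,th,-1)
p=j+Z*.037+x*.020
gripper_to(.04,f_grip=45); t('grip')
move_l(p+Z*.12,feed=.15); t('lift')
x,y=lean(BY,th,-1)
P=lambda X,b:bay(X,61.5,37+b)+x*.020
move_l(P(-60,85),feed=.15,rotation=rpy(x,y)); t('pre')
shot('11',(200,80,160,140),(235,150,180,150))
E
python3 s11.py
python3 - <<'E'
from h import *
for n in('top11.npz','scene11.npz'):
    im,B=baycloud(n); x,y,z=B[...,0],B[...,1],B[...,2]
    m=(abs(x+55)<40)&(abs(y-61)<35)&(im.sum(-1)>420)&(z>132)&(z<152)
    q=B[m]; print(n,len(q),np.median(q,0),np.percentile(q,[2,98],axis=0).round(1).tolist())
E
```

```text
grip 32.12 [0.435  0.0471 0.0192] F [-3.6  0.2  6.2] op 0.0558
lift 33.07 [0.4333 0.0472 0.1369] F [-0.3 -0.9 -1.7] op 0.0555
pre 34.31 [0.5849 0.098  0.1028] F [ 0.7  0.2 -1.3] op 0.0556
top11.npz 25 [-37.50591485  60.1042215  144.85252411] [[-49.1, 39.1, 139.2], [-33.4, 72.4, 147.5]]
scene11.npz 70 [-52.32282135  57.04291245 143.01991549] [[-61.5, 34.4, 137.1], [-33.2, 76.6, 145.9]]
```

View pics/scene11.png

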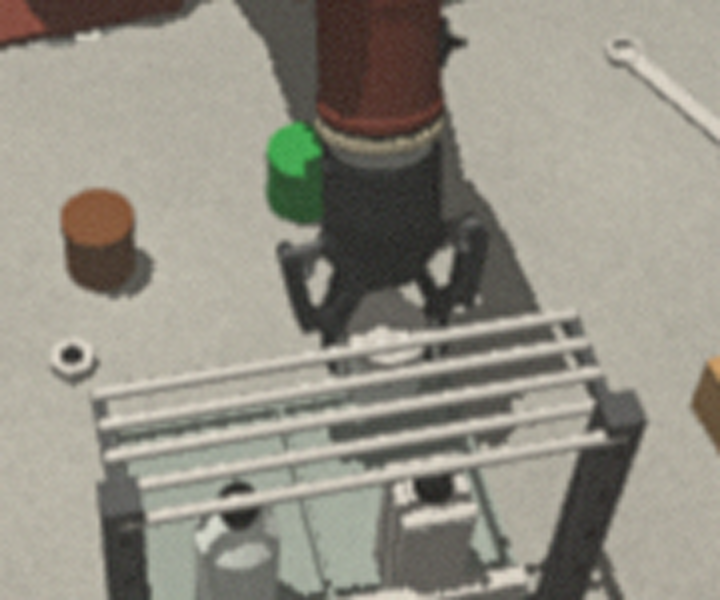

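View pics/top11.png

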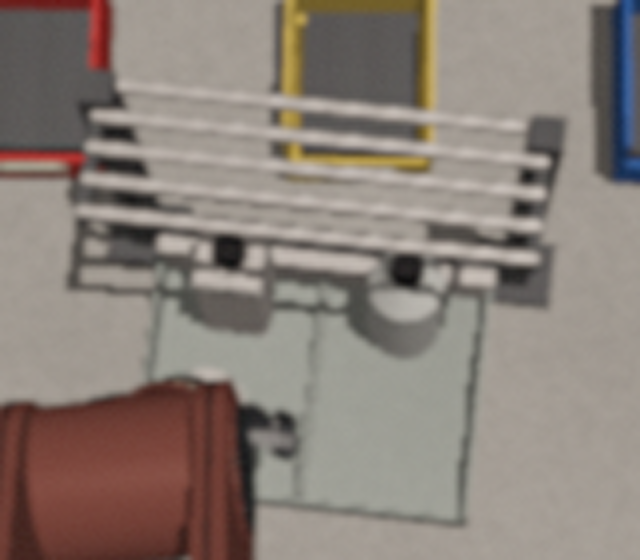

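```bash
cat > s12.py <<'E'
from s1h import *
th=np.radians(20); x,y=lean(BY,th,-1)
P=lambda X,b:bay(X,61.5,37+b)+x*.020
move_l(P(-39,50),feed=.12); move_l(P(-39,19),feed=.08); hold(.15); t('low')
print(move_l(P(-39,5),feed=.02,max_force=3.5)); t('floor')
hold(.1); gripper_to(.072); t('open')
o=np.array(observe()['eef_pos']); move_l(o-x*.1,feed=.12); move_l(bay(-200,61,260),feed=.25); t('out')
o=observe()['q']; o=np.array(o); o[0]=1.1; set_joints(o); t('away')
shot('12',(200,80,160,140),(235,150,180,150))
for k in('top','scene'):
    im,d=get_image(k); cv2.imwrite(f'pics/{k}F.png',cv2.cvtColor(im,cv2.COLOR_RGB2BGR))
E
python3 s12.py
python3 chk.py 12; python3 - <<'E'
from chkb import *
run('12',51,-61,50,108,27); run('12',-40,61,20,58,27.5)
E
```

```text
low 35.59 [0.6071 0.0961 0.0378] F [-0.2  0.5 -1.8] op 0.056
True
floor 36.02 [0.6069 0.096  0.0311] F [-1.7 -0.3  4.8] op 0.056
open 36.43 [0.6052 0.096  0.0295] F [-0.  -0.3  0.2] op 0.0719
out 38.33 [0.4394 0.1119 0.2588] F [-0.7 -0.7 -0.6] op 0.0723
away 39.86 [0.1583 0.4249 0.2585] F [ 0.7 -0.3 -0. ] op 0.0723
top12.npz tintop 159 127.11637472008807 ((48.693084716796875, 63.26966094970703), (39.9466552734375, 48.16242599487305), 1.0739524364471436) [28.37317759 39.16171706] [69.02280045 87.20950031]
cap 68 [[52.5, 62.5, 138.7], [40.0, 50.0, 133.2], [64.7, 75.1, 142.6]]
face 20 98 97 yaw,tilt deg [-0.13 -0.16] x 29.8
scene12.npz tintop 191 126.09390241211716 ((55.178733825683594, 59.03346252441406), (50.268821716308594, 47.753440856933594), 0.20855459570884705) [30.01959502 35.2232223 ] [80.34419573 82.95636795]
cap 52 [[58.5, 58.6, 138.4], [51.7, 46.3, 133.7], [67.0, 71.8, 141.6]]
face 68 204 191 yaw,tilt deg [ 0.55 -0.19] x 77.8
top12.npz 107 x y at z60 [ 51.2 -60.2] tilt deg [0.19 0.02] rms 0.31
scene12.npz 227 x y at z60 [ 50.5 -63.8] tilt deg [-0.05 -0.09] rms 0.5
top12.npz 50 x y at z60 [-38.8  64.4] tilt deg [-0.41  0.53] rms 0.31
scene12.npz 61 x y at z60 [-39.3  60.5] tilt deg [-1.99 -1.15] rms 0.43
```

View pics/sceneF.png

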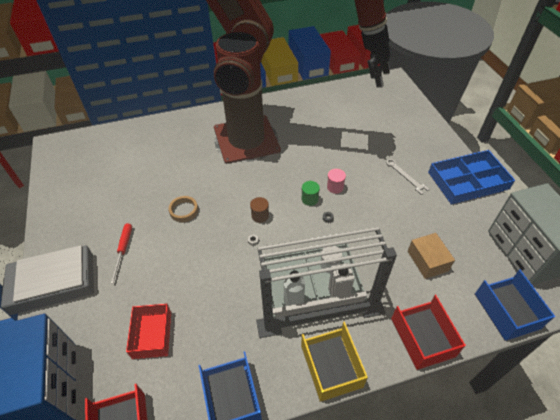

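View pics/top12.png

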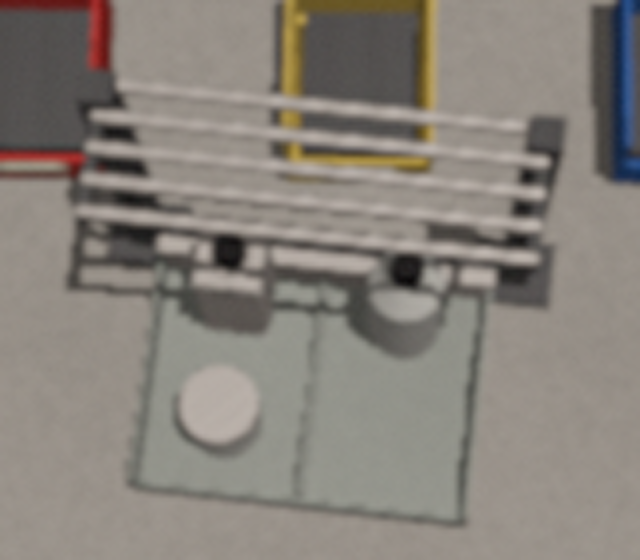

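```bash
python3 -c "
from plant import *
job_done()"
```

```text
the job is handed in; nothing more can be done
```

The job is done and handed in. The last picture was taken at 39.9 s of the 72 s allowed, with the arm clear of everything.

**What I did:**
- I gripped the tin while it lay on its side, turned it upright with the cap up, and set it at the back of the left lane.
- I set the bottle at the back of the right lane, keeping it upright all the way.
- Both were placed under force-limited moves of 4 to 6 N. I then nudged each from the front against the rear rail, because after release the tin stood about 2 mm short of it.
- Last, I stood the plain metal jar in front of the tin. The green, pink and brown look-alikes stayed where they were.

**Last checks, positions in the bay frame:**

| Thing | Measured | Should be |
|---|---|---|
| Tin, front face | x = 29.8 mm, yaw within 0.6°, tilt within 0.2° | x = 30 mm |
| Bottle | x = 50.5 to 51.2 mm, tilt within 0.2° | x = 51 mm |
| Jar | x = -39 mm, y about 62 mm, left lane | x about -40 mm |

By eye, the collar, nut, wrench, driver, carton, bin and tape show at the same places as at the start.

**Disagreements:**
- The two cameras differ by about 4 mm in y, which I took as calibration error and averaged.
- The scene camera's fit gave the jar a tilt of about 2°. That fit rests on only 61 points on a partly hidden jar. The top camera gave about 0.5°, and the jar looks flat in its picture.

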